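# Gauge the lead-screw play of a goldsmith's bench slide

### The job

Find how much free play the carriage of the bench slide has: take its post, rock it gently to and fro along the slide, feel where it begins to resist on each side, and do not force it. Then set the brass rider on the scale to that play (the full travel in millimetres from the one point where resistance begins to the other), and leave the carriage standing free near the middle of its play and everything else where it is.

Things in the scene. Friction and masses are not known exactly. Their poses are not given: they have to be found in the camera images.
- slide: grey cast bench slide, bolted down: bed 130 (x) by 280 (y) by 35 high, origin at the centre of its underside. Its y axis is the sliding direction; a lead screw runs along it between two bearing blocks (tops 79 high) to a dark handwheel at the +y end, which does not turn (locked) and is not used. The +x half carries the steel carriage, the -x half the rail and scale with the brass rider.
- carriage: steel block 70 (x) by 80 (y), 47 to 80 high, origin under its centre; slides only along the slide's y. Within its free play (somewhere from 13 to 40 mm in all, ends not visible, lying differently each time) it drags with about 1 N; past either end a springy resistance rises by about 4 N per mm and it springs back if let go. 5 mm past an end (20 N) would strain the screw.
- post (a point): middle (107 above the table) of the upright round steel post at the centre of the carriage: 16 diameter, 45 long, from 80 to 125 above the table
- rider: small brass rider, origin under its centre, 40 above the table: a saddle 16 (along the slide) by 26, 12 high, on a rail 65 from the carriage's centre line, with an upright grip tab on it. Slides only along the slide's y with about 1.5 N of friction, stays where it is left, starts at a reading of 50 to 62.
- rider_tab (a point): middle (74 above the table) of the rider's upright grip tab, which is 10 (along the slide) by 18 and stands from 52 to 88 above the table
- scale_zero (a point): where the middle of the rider's grip is when the rider reads 0. The reading in mm is the rider's distance from here along the slide's +y, towards the handwheel. The scale strip beside the rail has a dark tick every 10 mm from 0 to 70, with longer ticks at 0 and 50; a thin lip at the middle of the rider points at it.
- tweezers: steel tweezers, 140 long, lying near the slide; to be left alone; origin under its middle
- ring: gold-coloured ring, 23 diameter, 6 high; to be left alone; origin under its middle
- mandrel: tapered steel ring stick, 240 long, 27 thick, lying beyond the slide; to be left alone; origin under its middle
- pendant: gold-coloured disc pendant, 28 diameter; to be left alone; origin under its disc
- hammer: hammer, 260 long, lying left of the slide; to be left alone
- doming_block: steel cube, 50; to be left alone; origin under its middle
- jar: amber glass jar, 56 diameter, 70 high; to be left alone; origin under its middle

How it is judged:
By the outcome, as a careful person would: the job done as asked, in the order asked, and still so for the second after the job is handed in, with the robot touching nothing.
It also fails if it takes over 64 s, if anything falls off the work surface, if the arm or the gripper's body presses on something with over 40 N, if the wrist force passes 120 N, or if a joint passes its speed limit or range.

### The arm

A 6-joint arm with a two-finger parallel gripper is mounted at the origin on the work surface. World frame = base frame: x ahead of the robot, y to its left, z up, the work surface at z = 0. Lengths are in m, angles in degrees, forces in N, time in s.
With the tool pointing down it reaches from about 0.4 to 0.825 m from the base axis. Payload 7 kg.
Tool frame: the origin (TCP) lies midway between the tips of the shut fingers; the grasp point (between the pads) lies 19 mm behind it (ctrl.hold_point_z is the distance from the TCP to the grasp point, in m); z points along the fingers, y is the line along which they close (so a half turn about z gives the same grasp; the last joint's range is limited). The gripper opens to 88 mm and grips with 3 to 60 N. Pads are 19 mm wide; open, the fingers measure 130 mm over their backs; the gripper's body (78 mm by 193 mm) begins 47 mm behind the grasp point.
Start: joints at [-55.056, 20.546, 0.682, 0, -70.136, -16.507], TCP at [0.213, -0.64, 0.227] pointing down, gripper open.
Joint ranges: [-176.03, 176.03], [-82.01, 121.73], [-58.28, 71.71], [-173.87, 95.51], [-174.79, -0.11], [-173.66, 173.66]. Speed limits (degrees/s): [136.94, 136.94, 172.46, 180, 180, 180].

### API

Orientations are given as [roll, pitch, yaw] about the fixed x, y, z axes, in that order (R = Rz(yaw) Ry(pitch) Rx(roll)).
In Python, from plant import ctrl gives the robot as it stands.
- The arm moves only by the tool apply_moves, never from a script. Its argument "deltas" is a list of rows, each an object with "fingers": the finger opening in mm, from 0 to 87.6; "delta_pos": the shift along the tool's x, y, z in mm, a list of three; "angular": the turn, a rotation vector about the tool's x, y, z in degrees, a list of three. A call has 1 to 10 rows; each row is the pose to reach, as a shift and turn from the pose commanded when the call began, along the tool's axes at that moment; what a row does not reach only later rows make up. A row lasts 1/10 s, in which the tool goes at most 50 mm and 8.59 degrees, less where a joint would pass 70% of its speed; a pose out of reach is approached as far as the arm can. A call with a gripper value outside its range is refused whole. The fingers move at their own pace and stop on an object; the grip force is fixed at half the most. Time passes only in rows, so rows that repeat a pose let the fingers close. It gives the time, the measured TCP pose, the force, the opening and the grip force at its end, in the units of the state.
- ctrl.get_obs(): the state, without advancing time (a new reading comes with each control period).
- ctrl.snapshot(name): name is "scene" or "top" or "wrist"; returns the picture (400x640x3 uint8, red, green, blue); there is no depth.
- ctrl.camera_params(name): a dict with "fx", "fy", "cx", "cy" (pixels), "cam_to_world" (4x4, takes a point from camera to world coordinates); the wrist camera has in their place "mount" (4x4, takes a point from camera to tool coordinates, whose origin is the TCP and whose axes are the flange's). Camera axes: x right, y up, looking along -z (the intrinsics and any distortion apply to the point x, -y, -z); pixel columns grow to the right and rows downward; lengths in m; the calibration is good to about 2 mm. A picture is of the moment at which its call begins: read the wrist's pose just before it. camera_params takes no time and is no camera call.
- ctrl.close_job(): hands the job in; it is judged then, once.
The state is a dict: "clock": time; "joint_pos": joint angles; "qvel": joint speeds; "tau": joint torques, N m; "tool_pos": TCP position; "orientation": TCP orientation; "force": force on the tool from outside, world axes, zero at the start; "moment": the same for the moment, N m; "opening": finger opening in m; "gripper_force": force on a finger pad.
Only numpy, scipy, OpenCV 4.12 (cv2) and the standard library are available. Lean on these libraries where they do the work, as an engineer would, in place of code of your own. Each camera call takes 0.05 s, during which the arm holds its last target. There are 200 camera calls.

## Working session

There is one attempt and no reset: what is moved stays moved. The work goes in short steps, Python scripts to look and compute and a tool call to move; the robot and the scene stay as the last step left them, time stands still between calls to the robot, and variables do not carry over. Pictures are saved under pics/ and viewed, at most 10 in all, crops included, and the job is handed in when it is done.

Besides the shell and the picture viewer there is one more tool, called after "Request:" as name(argument=value, ...) on one line, values as JSON. apply_moves: Moves the arm, as the interface text tells. Its arguments: {"type":"object","properties":{"deltas":{"type":"array"}},"required":["deltas"]}

```bash
mkdir -p pics; ls; python3 - <<'E'
from plant import ctrl
import cv2, numpy as np
o=ctrl.get_obs();print({k:np.round(v,3).tolist() for k,v in o.items()})
for n in("scene","top"):
    im=ctrl.snapshot(n);cv2.imwrite(f"pics/{n}.png",im[:,:,::-1]); p=ctrl.camera_params(n)
    print(n,{k:np.round(v,4).tolist() if not isinstance(v,str) else v for k,v in p.items()})
print(ctrl.camera_params("wrist"),ctrl.hold_point_z)
E
```

```text
pics
{'clock': 0.0, 'joint_pos': [-55.055, 20.59, 0.633, -0.021, -70.135, -16.506], 'qvel': [-0.01, -0.056, -0.069, 0.046, -0.05, 0.089], 'tau': [-0.0, -58.271, 29.305, 6.997, 0.007, -0.0], 'tool_pos': [0.213, -0.64, 0.226], 'orientation': [179.906, -0.007, -161.568], 'force': [-0.135, 0.534, -0.319], 'moment': [0.001, -0.001, -0.007], 'gripper_force': 0.0, 'opening': 0.087}
scene {'fx': 473.8794, 'fy': 473.8794, 'cx': 316.9847, 'cy': 203.1518, 'cam_to_world': [[-0.5353, -0.5577, 0.6344, 1.3009], [0.8445, -0.3369, 0.4164, 0.551], [-0.0185, 0.7586, 0.6513, 0.8776], [0.0, 0.0, 0.0, 1.0]]}
top {'fx': 377.5698, 'fy': 377.5698, 'cx': 310.6132, 'cy': 192.2126, 'cam_to_world': [[-0.0973, 0.9739, -0.205, 0.3534], [-0.9952, -0.0964, 0.0144, 0.0744], [-0.0057, 0.2054, 0.9787, 1.0645], [0.0, 0.0, 0.0, 1.0]]}
{'fx': 289.22227260709093, 'fy': 289.22227260709093, 'cx': 318.25231570415036, 'cy': 194.39443607876854, 'mount': array([[ 1.52942859e-03,  9.51188275e-01,  3.08607397e-01,
         8.37755751e-02],
       [ 9.99997349e-01, -9.23496745e-04, -2.10949338e-03,
         5.12800939e-04],
       [-1.72152744e-03,  3.08609805e-01, -9.51187166e-01,
        -1.59963690e-01],
       [ 0.00000000e+00,  0.00000000e+00,  0.00000000e+00,
         1.00000000e+00]])} 0.0188
```

View pics/top.png

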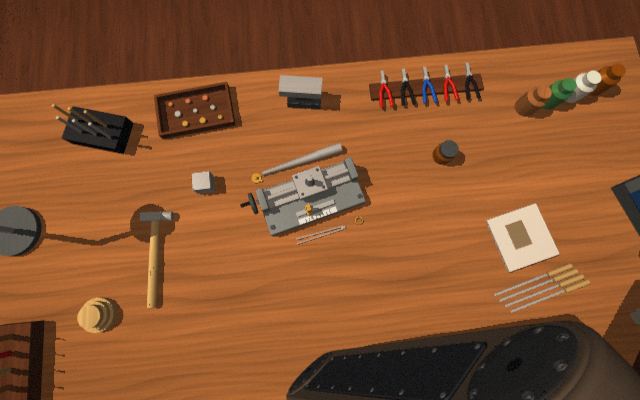

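View pics/scene.png

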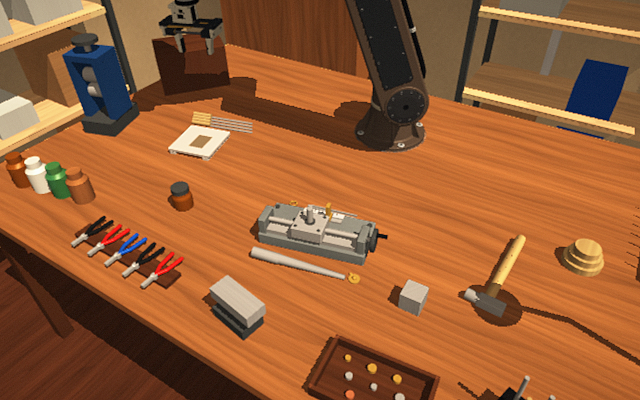

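The top view shows the slide at about (312,197), with the handwheel on the left (+y), the post near (309,182) and the rider near (309,208). I'll enlarge both pictures.

```bash
python3 - <<'E'
import cv2, numpy as np
a=cv2.imread("pics/top.png")[150:250,235:375]; b=cv2.imread("pics/scene.png")[190:275,245:395]
a=cv2.resize(a,(784,560),interpolation=cv2.INTER_CUBIC);cv2.imwrite("pics/tc.png",a)
E
```

```text
(no output)
```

View pics/tc.png

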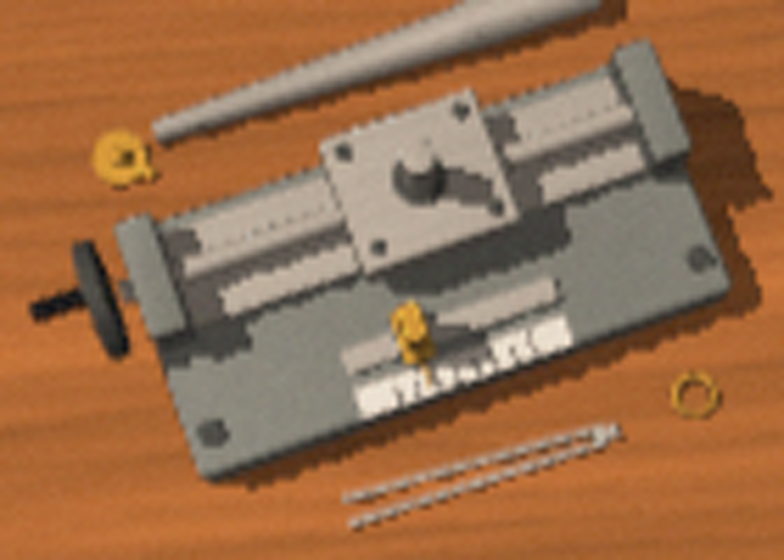

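```bash
cat > h.py <<'E'
import numpy as np, cv2
from plant import ctrl
from scipy.spatial.transform import Rotation as R
def ray(n,uv,z,T=None):
    p=ctrl.camera_params(n); M=p["cam_to_world"] if T is None else T@p["mount"]
    d=M[:3,:3]@np.array([(uv[0]-p["cx"])/p["fx"],-(uv[1]-p["cy"])/p["fy"],-1]); o=M[:3,3]
    return o+d*(z-o[2])/d[2]
def tool():
    o=ctrl.get_obs(); T=np.eye(4); T[:3,:3]=R.from_euler("xyz",o["orientation"],degrees=True).as_matrix(); T[:3,3]=o["tool_pos"]; return T
def plan(target,yaw,T=None):
    T=tool() if T is None else T
    G=R.from_euler("xyz",[180,0,yaw],degrees=True)
    d=T[:3,:3].T@(np.array(target)-T[:3,3]); r=(R.from_matrix(T[:3,:3]).inv()*G).as_rotvec(degrees=True)
    return np.round(d*1000,1),np.round(r,2)
E
python3 - <<'E'
from h import *
f=lambda c,z:ray("top",(c[0]/5.6+235-.4,c[1]/5.6+150-.4),z)
for k,c,z in [("FL",(205,472),.035),("FR",(728,290),.035),("BL",(118,220),.079),("BR",(640,42),.079),("postT",(418,155),.125),("postM",(419,170),.107),("tabtop",(408,308),.088),("ringtweez",(610,430),0),
 ("carr1",(322,145),.08),("carr2",(470,92),.08),("carr3",(520,215),.08),("carr4",(367,272),.08)]: print(k,f(c,z).round(4))
a,b=f((205,472),.035),f((728,290),.035);print(np.linalg.norm(a-b),np.degrees(np.arctan2(*(a-b)[1::-1])))
E
```

```text
FL [0.4642 0.1774 0.035 ]
FR [ 0.5285 -0.087   0.035 ]
BL [0.5834 0.2052 0.079 ]
BR [ 0.6467 -0.0532  0.079 ]
postT [0.5895 0.0602 0.125 ]
postM [0.5868 0.0602 0.107 ]
tabtop [0.5257 0.0715 0.088 ]
ringtweez [ 0.469  -0.0242  0.    ]
carr1 [0.6103 0.105  0.08  ]
carr2 [0.6295 0.0315 0.08  ]
carr3 [0.5667 0.014  0.08  ]
carr4 [0.5463 0.0891 0.08  ]
0.27211767956995425 103.6715485903808
```

```bash
python3 - <<'E'
from h import *
print(plan([.565,.06,.24],-166.3))
E
```

```text
(array([-554.9,  552.9,  -13.5]), array([ 0.08, -0.01,  4.73]))
```

Request:
apply_moves(deltas=[{"fingers": 60, "delta_pos": [-15, 15, -2], "angular": [0, 0, 0]}, {"fingers": 60, "delta_pos": [-42, 42, -4], "angular": [0, 0, 1]}, {"fingers": 60, "delta_pos": [-72, 72, -6], "angular": [0, 0, 1.5]}, {"fingers": 60, "delta_pos": [-102, 102, -8], "angular": [0, 0, 2]}, {"fingers": 60, "delta_pos": [-132, 132, -10], "angular": [0, 0, 2.5]}, {"fingers": 60, "delta_pos": [-162, 162, -12], "angular": [0, 0, 3]}, {"fingers": 60, "delta_pos": [-192, 192, -13], "angular": [0, 0, 3.5]}, {"fingers": 60, "delta_pos": [-222, 222, -13], "angular": [0, 0, 4]}, {"fingers": 60, "delta_pos": [-252, 252, -13], "angular": [0, 0, 4.4]}, {"fingers": 60, "delta_pos": [-282, 282, -13], "angular": [0, 0, 4.7]}])

```text
clock: 1.1
tool_pos: [0.3921, -0.2819, 0.2395]
orientation: [180.0, 0.0, -166.3]
force: [1.3, 0.1, -0.2]
opening: 0.0602
gripper_force: 0.0
```

```bash
python3 - <<'E'
from h import *
print(plan([.565,.06,.24],-166.3), ctrl.get_obs()["joint_pos"])
E
```

```text
(array([-249.1,  291.2,   -0.5]), array([0.01, 0.  , 0.02])) [-1.23224750e+01  1.62754868e+00 -2.15686065e+01 -9.46087357e-03
 -6.68032390e+01 -6.39563326e+01]
```

Request:
apply_moves(deltas=[{"fingers": 45, "delta_pos": [-28, 33, 0], "angular": [0, 0, 0]}, {"fingers": 45, "delta_pos": [-56, 66, 0], "angular": [0, 0, 0]}, {"fingers": 45, "delta_pos": [-84, 99, 0], "angular": [0, 0, 0]}, {"fingers": 45, "delta_pos": [-112, 132, 0], "angular": [0, 0, 0]}, {"fingers": 45, "delta_pos": [-140, 165, 0], "angular": [0, 0, 0]}, {"fingers": 45, "delta_pos": [-168, 198, 0], "angular": [0, 0, 0]}, {"fingers": 45, "delta_pos": [-196, 231, 0], "angular": [0, 0, 0]}, {"fingers": 45, "delta_pos": [-224, 264, 0], "angular": [0, 0, 0]}, {"fingers": 45, "delta_pos": [-244, 285, 0], "angular": [0, 0, 0]}, {"fingers": 45, "delta_pos": [-249, 291, 0], "angular": [0, 0, 0]}])

```text
clock: 2.1
tool_pos: [0.5655, 0.0607, 0.2387]
orientation: [-180.0, -0.1, -166.1]
force: [-0.2, -0.1, -1.2]
opening: 0.0452
gripper_force: 0.0
```

Request:
apply_moves(deltas=[{"fingers": 45, "delta_pos": [0, 0, 0], "angular": [0, 0, 0]}, {"fingers": 45, "delta_pos": [0, 0, 0], "angular": [0, 0, 0]}, {"fingers": 45, "delta_pos": [0, 0, 0], "angular": [0, 0, 0]}])

```text
clock: 2.4
tool_pos: [0.564, 0.0571, 0.2397]
orientation: [180.0, -0.0, -166.3]
force: [0.8, 0.5, 0.3]
opening: 0.045
gripper_force: 0.0
```

```bash
python3 - <<'E'
from h import *
T=tool();np.save("T1.npy",T);im=ctrl.snapshot("wrist")[:,:,::-1]
cv2.imwrite("pics/w1.png",im);print(T.round(4)[:3,3],ctrl.get_obs()["joint_pos"],ctrl.get_obs()["force"])
E
```

```text
[0.564  0.0571 0.2397] [ 2.55544138e+01  9.91559167e+00 -1.20691531e+01 -4.70798875e-04
 -6.80022136e+01 -1.01879524e+02] [-0.03994079  0.56153046  0.11660927]
```

View pics/w1.png

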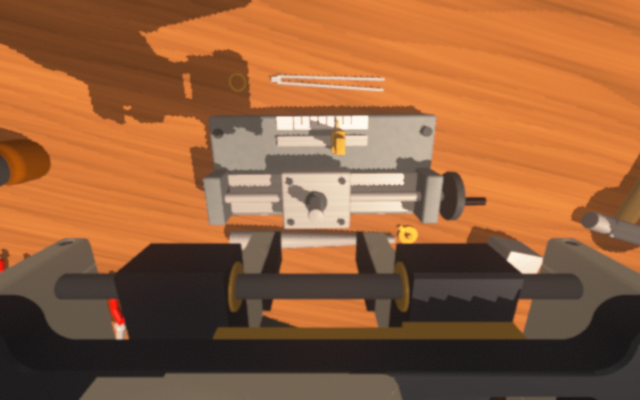

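The wrist picture shows the slide level in the image, with the post near (316,205), the rider tab near (340,140) and the scale above it. I'll enlarge it.

```bash
python3 - <<'E'
import cv2
b=cv2.imread("pics/w1.png")[105:235,250:410]
cv2.imwrite("pics/w1c.png",cv2.resize(b,(736,598),interpolation=cv2.INTER_CUBIC))
E
```

```text
(no output)
```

View pics/w1c.png

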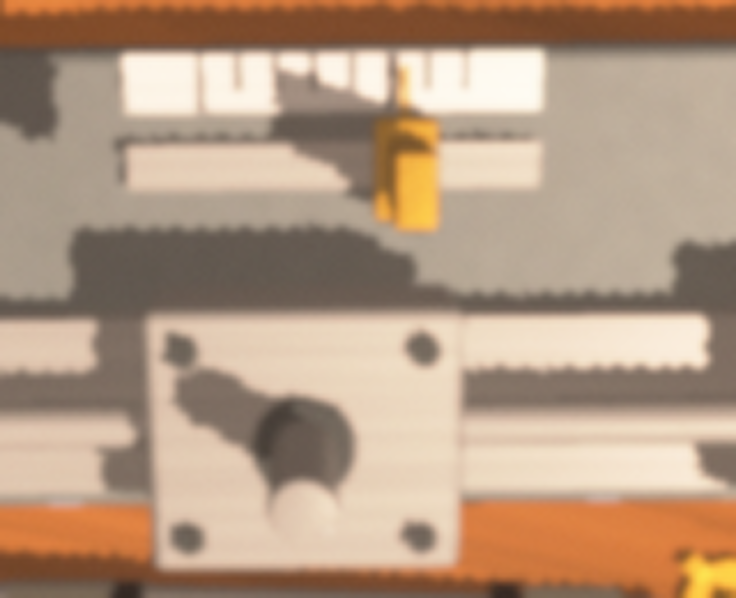

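```bash
cat >> h.py <<'E'
YAW=13.7
def sl(p): # world -> slide-aligned axes (rotation only), mm
    return np.r_[R.from_euler("z",-YAW,degrees=True).apply(p)]*1000
E
python3 - <<'E'
from h import *
T=np.load("T1.npy")
f=lambda c,z:ray("wrist",(c[0]/4.6+250-.4,c[1]/4.6+105-.4),z,T)
for k,c,z in [("postTop",(303,510),.125),("postBase",(305,440),.08),("c1",(146,312),.08),("c2",(463,312),.08),("c3",(459,568),.08),("c4",(155,568),.08),("tabtop",(417,192),.088),("tick0",(200,80),.0355),("tick50",(392,75),.0355),("tick70",(467,75),.0355),("lip",(403,90),.045)]:
    p=f(c,z);print(k,p.round(4),sl(p).round(1))
print(sl(T[:3,3]).round(1))
a=f((0,300),.035);
for k,u in [("FL",(210,116)),("FR",(435,116))]: print(k,sl(ray("wrist",u,.035,T)).round(1))
E
```

```text
postTop [0.5915 0.0621 0.125 ] [589.4 -79.7 125. ]
postBase [0.5907 0.0621 0.08  ] [588.6 -79.6  80. ]
c1 [0.5675 0.0162 0.08  ] [ 555.2 -118.7   80. ]
c2 [0.549  0.0921 0.08  ] [555.1 -40.6  80. ]
c3 [0.6156 0.1098 0.08  ] [624.1 -39.2  80. ]
c4 [0.6346 0.0322 0.08  ] [ 624.1 -119.    80. ]
tabtop [0.5221 0.0725 0.088 ] [524.4 -53.3  88. ]
tick0 [0.5138 0.0145 0.0355] [ 502.6 -107.7   35.5]
tick50 [0.5004 0.0638 0.0355] [501.3 -56.6  35.5]
tick70 [0.4957 0.0831 0.0355] [501.3 -36.6  35.5]
lip [0.5029 0.0668 0.045 ] [504.5 -54.2  45. ]
[561.5 -78.1 239.7]
FL [ 495.7 -208.7   35. ]
FR [495.4  65.5  35. ]
```

Request:
apply_moves(deltas=[{"fingers": 45, "delta_pos": [-14, -1, 15], "angular": [0, 0, 0]}, {"fingers": 45, "delta_pos": [-28, -1.5, 45], "angular": [0, 0, 0]}, {"fingers": 45, "delta_pos": [-28, -1.5, 75], "angular": [0, 0, 0]}, {"fingers": 45, "delta_pos": [-28, -1.5, 90], "angular": [0, 0, 0]}, {"fingers": 45, "delta_pos": [-28, -1.5, 90], "angular": [0, 0, 0]}, {"fingers": 45, "delta_pos": [-28, -1.5, 90], "angular": [0, 0, 0]}])

```text
clock: 3.05
tool_pos: [0.5923, 0.0627, 0.1503]
orientation: [-180.0, 0.0, -166.3]
force: [0.4, 0.6, 0.9]
opening: 0.0451
gripper_force: 0.0
```

```bash
python3 - <<'E'
from h import *
print(sl(tool()[:3,3]), ctrl.get_obs()["force"])
E
```

```text
[590.34830029 -79.3322231  150.34001527] [0.42282741 0.61828058 0.86984157]
```

Well aligned. Next I go down 60 mm and close gently in steps.

Request:
apply_moves(deltas=[{"fingers": 45, "delta_pos": [0.5, 0, 20], "angular": [0, 0, 0]}, {"fingers": 45, "delta_pos": [1, 0, 45], "angular": [0, 0, 0]}, {"fingers": 45, "delta_pos": [1, 0, 60], "angular": [0, 0, 0]}, {"fingers": 45, "delta_pos": [1, 0, 60], "angular": [0, 0, 0]}, {"fingers": 30, "delta_pos": [1, 0, 60], "angular": [0, 0, 0]}, {"fingers": 22, "delta_pos": [1, 0, 60], "angular": [0, 0, 0]}, {"fingers": 18, "delta_pos": [1, 0, 60], "angular": [0, 0, 0]}, {"fingers": 10, "delta_pos": [1, 0, 60], "angular": [0, 0, 0]}, {"fingers": 10, "delta_pos": [1, 0, 60], "angular": [0, 0, 0]}, {"fingers": 10, "delta_pos": [1, 0, 60], "angular": [0, 0, 0]}])

```text
clock: 4.05
tool_pos: [0.5917, 0.0632, 0.0904]
orientation: [-180.0, 0.1, -166.2]
force: [-0.4, -0.8, 6.4]
opening: 0.0155
gripper_force: 30.0
```

```bash
cat >> h.py <<'E'
def st():
    o=ctrl.get_obs(); print("y %.2f x %.2f z %.1f"%tuple(sl(o["tool_pos"])[[1,0,2]]), "F(slide)",(sl(o["force"])/1000).round(2), "M",np.round(o["moment"],2),"op %.4f gf %.1f t %.2f"%(o["opening"],o["gripper_force"],o["clock"]))
E
python3 -c "
from h import *
st()"
```

```text
y -78.71 x 589.80 z 90.4 F(slide) [-0.62 -0.64  6.42] M [-0.1   0.33 -0.  ] op 0.0155 gf 30.0 t 4.05
```

Request:
apply_moves(deltas=[{"fingers": 10, "delta_pos": [0, 1, 0], "angular": [0, 0, 0]}, {"fingers": 10, "delta_pos": [0, 2, 0], "angular": [0, 0, 0]}, {"fingers": 10, "delta_pos": [0, 2, 0], "angular": [0, 0, 0]}, {"fingers": 10, "delta_pos": [0, 2, 0], "angular": [0, 0, 0]}])

```text
clock: 4.45
tool_pos: [0.5911, 0.0651, 0.0904]
orientation: [-180.0, 0.1, -166.2]
force: [-0.6, -1.6, 6.5]
opening: 0.0157
gripper_force: 30.0
```

```bash
python3 -c "
from h import *
st()"
```

```text
y -76.73 x 589.75 z 90.4 F(slide) [-0.92 -1.43  6.48] M [-0.21  0.37  0.03] op 0.0157 gf 30.0 t 4.45
```

Request:
apply_moves(deltas=[{"fingers": 10, "delta_pos": [0, 1, 0], "angular": [0, 0, 0]}, {"fingers": 10, "delta_pos": [0, 1.5, 0], "angular": [0, 0, 0]}, {"fingers": 10, "delta_pos": [0, 1.5, 0], "angular": [0, 0, 0]}])

```text
clock: 4.75
tool_pos: [0.5908, 0.0665, 0.0904]
orientation: [-180.0, 0.1, -166.2]
force: [-0.9, -0.7, 5.9]
opening: 0.0157
gripper_force: 30.0
```

Request:
apply_moves(deltas=[{"fingers": 10, "delta_pos": [0, 1, 0], "angular": [0, 0, 0]}, {"fingers": 10, "delta_pos": [0, 1.5, 0], "angular": [0, 0, 0]}, {"fingers": 10, "delta_pos": [0, 1.5, 0], "angular": [0, 0, 0]}])

```text
clock: 5.05
tool_pos: [0.5904, 0.068, 0.0904]
orientation: [-180.0, 0.1, -166.2]
force: [-1.2, -0.6, 6.7]
opening: 0.0151
gripper_force: 30.0
```

```bash
python3 -c "
from h import *
st()"
```

```text
y -73.77 x 589.74 z 90.4 F(slide) [-1.28 -0.32  6.69] M [-0.28  0.33 -0.02] op 0.0151 gf 30.0 t 5.05
```

Request:
apply_moves(deltas=[{"fingers": 10, "delta_pos": [0, 1, 0], "angular": [0, 0, 0]}, {"fingers": 10, "delta_pos": [0, 2, 0], "angular": [0, 0, 0]}, {"fingers": 10, "delta_pos": [0, 2, 0], "angular": [0, 0, 0]}])

```text
clock: 5.35
tool_pos: [0.5899, 0.07, 0.0904]
orientation: [-180.0, 0.1, -166.2]
force: [-1.4, -1.6, 6.1]
opening: 0.0151
gripper_force: 30.0
```

Request:
apply_moves(deltas=[{"fingers": 10, "delta_pos": [0, 1, 0], "angular": [0, 0, 0]}, {"fingers": 10, "delta_pos": [0, 1.5, 0], "angular": [0, 0, 0]}, {"fingers": 10, "delta_pos": [0, 1.5, 0], "angular": [0, 0, 0]}])

```text
clock: 5.65
tool_pos: [0.5896, 0.0714, 0.0904]
orientation: [-180.0, 0.1, -166.2]
force: [-0.0, -1.4, 6.7]
opening: 0.0152
gripper_force: 30.0
```

Request:
apply_moves(deltas=[{"fingers": 10, "delta_pos": [0, 1, 0], "angular": [0, 0, 0]}, {"fingers": 10, "delta_pos": [0, 2, 0], "angular": [0, 0, 0]}, {"fingers": 10, "delta_pos": [0, 2, 0], "angular": [0, 0, 0]}])

```text
clock: 5.95
tool_pos: [0.5892, 0.0727, 0.0904]
orientation: [-179.9, 0.0, -166.2]
force: [1.1, -4.5, 5.9]
opening: 0.0153
gripper_force: 30.0
```

Request:
apply_moves(deltas=[{"fingers": 10, "delta_pos": [0, 1, 0], "angular": [0, 0, 0]}, {"fingers": 10, "delta_pos": [0, 1.5, 0], "angular": [0, 0, 0]}, {"fingers": 10, "delta_pos": [0, 1.5, 0], "angular": [0, 0, 0]}])

```text
clock: 6.25
tool_pos: [0.589, 0.0735, 0.0904]
orientation: [-179.9, 0.0, -166.2]
force: [1.7, -8.4, 4.3]
opening: 0.0153
gripper_force: 30.0
```

```bash
cat >> h.py <<'E'
def avg(n=6):
    a=[]
    for i in range(n):
        ctrl.snapshot("wrist"); o=ctrl.get_obs(); a.append([sl(o["tool_pos"])[1],sl(o["force"])[1]/1000])
    a=np.array(a); print("avg y %.3f F %.2f sd"%tuple(a.mean(0)),a.std(0).round(3),"t",o["clock"])
E
python3 -c "
from h import *
avg()"
```

```text
avg y -68.069 F -7.54 sd [0.014 0.314] t 6.55
```

Request:
apply_moves(deltas=[{"fingers": 10, "delta_pos": [0, 0.5, 0], "angular": [0, 0, 0]}, {"fingers": 10, "delta_pos": [0, 1, 0], "angular": [0, 0, 0]}, {"fingers": 10, "delta_pos": [0, 1, 0], "angular": [0, 0, 0]}])

```text
clock: 6.85
tool_pos: [0.5889, 0.074, 0.0904]
orientation: [-179.9, 0.0, -166.3]
force: [2.7, -9.8, 3.5]
opening: 0.0154
gripper_force: 30.0
```

```bash
python3 -c "
from h import *
avg()"
```

```text
avg y -67.504 F -10.11 sd [0.012 0.458] t 7.15
```

Request:
apply_moves(deltas=[{"fingers": 10, "delta_pos": [0, -1, 0], "angular": [0, 0, 0]}, {"fingers": 10, "delta_pos": [0, -2.5, 0], "angular": [0, 0, 0]}, {"fingers": 10, "delta_pos": [0, -2.5, 0], "angular": [0, 0, 0]}])

```text
clock: 7.45
tool_pos: [0.5893, 0.0724, 0.0904]
orientation: [-179.9, 0.1, -166.3]
force: [1.3, -4.5, 4.9]
opening: 0.0154
gripper_force: 30.0
```

```bash
python3 -c "
from h import *
avg()"
```

```text
avg y -69.146 F -4.95 sd [0.011 0.315] t 7.75
```

Request:
apply_moves(deltas=[{"fingers": 10, "delta_pos": [0, -0.5, 0], "angular": [0, 0, 0]}, {"fingers": 10, "delta_pos": [0, -1, 0], "angular": [0, 0, 0]}, {"fingers": 10, "delta_pos": [0, -1, 0], "angular": [0, 0, 0]}])

```text
clock: 8.05
tool_pos: [0.5894, 0.072, 0.0904]
orientation: [-180.0, 0.1, -166.3]
force: [-0.8, -3.0, 5.6]
opening: 0.0154
gripper_force: 30.0
```

```bash
python3 -c "
from h import *
avg();st()"
```

```text
avg y -69.656 F -2.30 sd [0.007 0.418] t 8.35
y -69.67 x 589.70 z 90.4 F(slide) [-1.43 -2.34  6.02] M [-0.92  0.06 -0.04] op 0.0150 gf 30.0 t 8.35
```

Request:
apply_moves(deltas=[{"fingers": 10, "delta_pos": [0, -0.5, 0], "angular": [0, 0, 0]}, {"fingers": 10, "delta_pos": [0, -1, 0], "angular": [0, 0, 0]}, {"fingers": 10, "delta_pos": [0, -1, 0], "angular": [0, 0, 0]}])

```text
clock: 8.65
tool_pos: [0.5896, 0.0714, 0.0904]
orientation: [-180.0, 0.1, -166.2]
force: [-1.3, -0.2, 6.3]
opening: 0.0157
gripper_force: 30.0
```

```bash
python3 -c "
from h import *
avg();st()"
```

```text
avg y -70.247 F -0.44 sd [0.01  0.405] t 8.95
y -70.25 x 589.70 z 90.4 F(slide) [-1.29  0.14  6.78] M [-0.2   0.48 -0.  ] op 0.0155 gf 30.0 t 8.95
```

Request:
apply_moves(deltas=[{"fingers": 10, "delta_pos": [0, -1, 0], "angular": [0, 0, 0]}, {"fingers": 10, "delta_pos": [0, -2, 0], "angular": [0, 0, 0]}, {"fingers": 10, "delta_pos": [0, -2, 0], "angular": [0, 0, 0]}])

```text
clock: 9.25
tool_pos: [0.59, 0.0696, 0.0904]
orientation: [-180.0, 0.1, -166.2]
force: [-1.1, 0.1, 6.9]
opening: 0.0152
gripper_force: 30.0
```

```bash
python3 -c "
from h import *
avg();st()"
```

```text
avg y -72.176 F 0.41 sd [0.013 0.244] t 9.55
y -72.19 x 589.74 z 90.4 F(slide) [-1.53  0.59  6.9 ] M [-0.04  0.47 -0.01] op 0.0152 gf 30.0 t 9.55
```

Request:
apply_moves(deltas=[{"fingers": 10, "delta_pos": [0, -1, 0], "angular": [0, 0, 0]}, {"fingers": 10, "delta_pos": [0, -3, 0], "angular": [0, 0, 0]}, {"fingers": 10, "delta_pos": [0, -5, 0], "angular": [0, 0, 0]}, {"fingers": 10, "delta_pos": [0, -7, 0], "angular": [0, 0, 0]}, {"fingers": 10, "delta_pos": [0, -8.5, 0], "angular": [0, 0, 0]}, {"fingers": 10, "delta_pos": [0, -9, 0], "angular": [0, 0, 0]}, {"fingers": 10, "delta_pos": [0, -9, 0], "angular": [0, 0, 0]}])

```text
clock: 10.25
tool_pos: [0.5923, 0.0608, 0.0904]
orientation: [-180.0, 0.1, -166.2]
force: [-0.2, 0.2, 6.1]
opening: 0.0152
gripper_force: 30.0
```

```bash
python3 -c "
from h import *
avg(4)"
```

```text
avg y -81.189 F 0.04 sd [0.015 0.248] t 10.45
```

Request:
apply_moves(deltas=[{"fingers": 10, "delta_pos": [0, -1, 0], "angular": [0, 0, 0]}, {"fingers": 10, "delta_pos": [0, -2, 0], "angular": [0, 0, 0]}, {"fingers": 10, "delta_pos": [0, -2, 0], "angular": [0, 0, 0]}])

```text
clock: 10.75
tool_pos: [0.5927, 0.0589, 0.0904]
orientation: [-180.0, 0.1, -166.2]
force: [-0.3, -0.6, 6.7]
opening: 0.0153
gripper_force: 30.0
```

```bash
python3 -c "
from h import *
avg(4)"
```

```text
avg y -83.180 F 0.36 sd [0.004 0.21 ] t 10.95
```

Request:
apply_moves(deltas=[{"fingers": 10, "delta_pos": [0, -1, 0], "angular": [0, 0, 0]}, {"fingers": 10, "delta_pos": [0, -2, 0], "angular": [0, 0, 0]}, {"fingers": 10, "delta_pos": [0, -2, 0], "angular": [0, 0, 0]}])

```text
clock: 11.25
tool_pos: [0.5932, 0.057, 0.0904]
orientation: [-180.0, 0.1, -166.2]
force: [-0.6, -0.0, 6.2]
opening: 0.0155
gripper_force: 30.0
```

Request:
apply_moves(deltas=[{"fingers": 10, "delta_pos": [0, -1, 0], "angular": [0, 0, 0]}, {"fingers": 10, "delta_pos": [0, -2, 0], "angular": [0, 0, 0]}, {"fingers": 10, "delta_pos": [0, -2, 0], "angular": [0, 0, 0]}])

```text
clock: 11.55
tool_pos: [0.5937, 0.0553, 0.0904]
orientation: [180.0, 0.1, -166.2]
force: [-1.8, 1.6, 6.3]
opening: 0.0154
gripper_force: 30.0
```

```bash
python3 -c "
from h import *
avg(2)"
```

```text
avg y -86.881 F 1.40 sd [0.007 0.263] t 11.65
```

Resistance may be starting here. Smaller steps now.

Request:
apply_moves(deltas=[{"fingers": 10, "delta_pos": [0, -0.5, 0], "angular": [0, 0, 0]}, {"fingers": 10, "delta_pos": [0, -1, 0], "angular": [0, 0, 0]}, {"fingers": 10, "delta_pos": [0, -1, 0], "angular": [0, 0, 0]}])

```text
clock: 11.95
tool_pos: [0.5938, 0.0548, 0.0904]
orientation: [180.0, 0.1, -166.2]
force: [-2.8, 3.9, 5.7]
opening: 0.0155
gripper_force: 30.0
```

```bash
python3 -c "
from h import *
avg(6)"
```

```text
avg y -87.407 F 4.18 sd [0.014 0.525] t 12.25
```

Request:
apply_moves(deltas=[{"fingers": 10, "delta_pos": [0, -0.5, 0], "angular": [0, 0, 0]}, {"fingers": 10, "delta_pos": [0, -1, 0], "angular": [0, 0, 0]}, {"fingers": 10, "delta_pos": [0, -1, 0], "angular": [0, 0, 0]}])

```text
clock: 12.55
tool_pos: [0.594, 0.0542, 0.0905]
orientation: [179.9, 0.1, -166.2]
force: [-4.6, 5.7, 7.8]
opening: 0.0151
gripper_force: 30.0
```

```bash
python3 -c "
from h import *
avg(6)"
```

```text
avg y -88.005 F 6.65 sd [0.005 0.421] t 12.85
```

Request:
apply_moves(deltas=[{"fingers": 10, "delta_pos": [0, -0.5, 0], "angular": [0, 0, 0]}, {"fingers": 10, "delta_pos": [0, -1, 0], "angular": [0, 0, 0]}, {"fingers": 10, "delta_pos": [0, -1, 0], "angular": [0, 0, 0]}])

```text
clock: 13.15
tool_pos: [0.5941, 0.0536, 0.0904]
orientation: [179.9, 0.1, -166.2]
force: [-4.2, 8.4, 8.1]
opening: 0.015
gripper_force: 30.0
```

```bash
python3 -c "
from h import *
avg(6)"
```

```text
avg y -88.594 F 8.80 sd [0.011 0.491] t 13.45
```

Request:
apply_moves(deltas=[{"fingers": 10, "delta_pos": [0, 0.5, 0], "angular": [0, 0, 0]}, {"fingers": 10, "delta_pos": [0, 1.5, 0], "angular": [0, 0, 0]}, {"fingers": 10, "delta_pos": [0, 1.5, 0], "angular": [0, 0, 0]}])

```text
clock: 13.75
tool_pos: [0.5938, 0.0546, 0.0904]
orientation: [179.9, 0.1, -166.2]
force: [-4.1, 5.4, 7.1]
opening: 0.0156
gripper_force: 30.0
```

```bash
python3 -c "
from h import *
avg(6)"
```

```text
avg y -87.559 F 6.36 sd [0.013 0.27 ] t 14.05
```

Request:
apply_moves(deltas=[{"fingers": 10, "delta_pos": [0, 0.5, 0], "angular": [0, 0, 0]}, {"fingers": 10, "delta_pos": [0, 1, 0], "angular": [0, 0, 0]}, {"fingers": 10, "delta_pos": [0, 1, 0], "angular": [0, 0, 0]}])

```text
clock: 14.35
tool_pos: [0.5937, 0.0551, 0.0904]
orientation: [180.0, 0.1, -166.2]
force: [-2.8, 2.9, 7.4]
opening: 0.0155
gripper_force: 30.0
```

```bash
python3 -c "
from h import *
avg(6)"
```

```text
avg y -87.035 F 3.65 sd [0.016 0.586] t 14.65
```

Request:
apply_moves(deltas=[{"fingers": 10, "delta_pos": [0, 0.5, 0], "angular": [0, 0, 0]}, {"fingers": 10, "delta_pos": [0, 1, 0], "angular": [0, 0, 0]}, {"fingers": 10, "delta_pos": [0, 1, 0], "angular": [0, 0, 0]}])

```text
clock: 14.95
tool_pos: [0.5935, 0.0557, 0.0904]
orientation: [180.0, 0.1, -166.2]
force: [-1.2, 0.4, 6.5]
opening: 0.0152
gripper_force: 30.0
```

```bash
python3 -c "
from h import *
avg(6)"
```

```text
avg y -86.437 F 1.03 sd [0.008 0.396] t 15.25
```

Request:
apply_moves(deltas=[{"fingers": 10, "delta_pos": [0, 0.5, 0], "angular": [0, 0, 0]}, {"fingers": 10, "delta_pos": [0, 1, 0], "angular": [0, 0, 0]}, {"fingers": 10, "delta_pos": [0, 1, 0], "angular": [0, 0, 0]}])

```text
clock: 15.55
tool_pos: [0.5934, 0.0564, 0.0904]
orientation: [-180.0, 0.1, -166.2]
force: [-0.8, 0.1, 5.4]
opening: 0.0151
gripper_force: 30.0
```

```bash
python3 -c "
from h import *
avg(6)"
```

```text
avg y -85.748 F -0.32 sd [0.011 0.435] t 15.85
```

Request:
apply_moves(deltas=[{"fingers": 10, "delta_pos": [0, 1, 0], "angular": [0, 0, 0]}, {"fingers": 10, "delta_pos": [0, 3, 0], "angular": [0, 0, 0]}, {"fingers": 10, "delta_pos": [0, 5, 0], "angular": [0, 0, 0]}, {"fingers": 10, "delta_pos": [0, 7, 0], "angular": [0, 0, 0]}, {"fingers": 10, "delta_pos": [0, 7.7, 0], "angular": [0, 0, 0]}, {"fingers": 10, "delta_pos": [0, 7.7, 0], "angular": [0, 0, 0]}, {"fingers": 10, "delta_pos": [0, 7.7, 0], "angular": [0, 0, 0]}])

```text
clock: 16.55
tool_pos: [0.5915, 0.0639, 0.0904]
orientation: [-180.0, 0.1, -166.2]
force: [-0.6, -0.4, 5.7]
opening: 0.0157
gripper_force: 30.0
```

```bash
python3 -c "
from h import *
avg(3)"
```

```text
avg y -77.949 F 0.21 sd [0.006 0.267] t 16.7
```

Request:
apply_moves(deltas=[{"fingers": 25, "delta_pos": [0, 0, 0], "angular": [0, 0, 0]}, {"fingers": 40, "delta_pos": [0, 0, 0], "angular": [0, 0, 0]}, {"fingers": 40, "delta_pos": [0, 0, 0], "angular": [0, 0, 0]}, {"fingers": 40, "delta_pos": [0, 0, -15], "angular": [0, 0, 0]}, {"fingers": 40, "delta_pos": [0, 0, -40], "angular": [0, 0, 0]}, {"fingers": 40, "delta_pos": [0, 0, -65], "angular": [0, 0, 0]}, {"fingers": 40, "delta_pos": [0, 0, -70], "angular": [0, 0, 0]}, {"fingers": 40, "delta_pos": [0, 0, -70], "angular": [0, 0, 0]}])

```text
clock: 17.5
tool_pos: [0.5914, 0.0641, 0.1603]
orientation: [180.0, 0.1, -166.3]
force: [0.1, -0.2, -0.1]
opening: 0.04
gripper_force: 0.0
```

```bash
python3 -c "
from h import *
st()"
```

```text
y -77.83 x 589.71 z 160.3 F(slide) [ 0.09 -0.18 -0.1 ] M [ 0.01 -0.01  0.03] op 0.0400 gf 0.0 t 17.50
```

Request:
apply_moves(deltas=[{"fingers": 40, "delta_pos": [20, 8, 0], "angular": [0, 0, 0]}, {"fingers": 40, "delta_pos": [45, 16, 0], "angular": [0, 0, 0]}, {"fingers": 40, "delta_pos": [62, 23, 10], "angular": [0, 0, 0]}, {"fingers": 40, "delta_pos": [65, 24.3, 30], "angular": [0, 0, 0]}, {"fingers": 40, "delta_pos": [65, 24.3, 50], "angular": [0, 0, 0]}, {"fingers": 40, "delta_pos": [65, 24.3, 60], "angular": [0, 0, 0]}, {"fingers": 40, "delta_pos": [65, 24.3, 60], "angular": [0, 0, 0]}, {"fingers": 40, "delta_pos": [65, 24.3, 60], "angular": [0, 0, 0]}])

```text
clock: 18.3
tool_pos: [0.5222, 0.0719, 0.0994]
orientation: [-180.0, -0.0, -166.3]
force: [0.2, -0.6, 0.6]
opening: 0.04
gripper_force: 0.0
```

```bash
python3 - <<'E'
from h import *
st();T=tool();np.save("T2.npy",T);im=ctrl.snapshot("wrist")[:,:,::-1]
cv2.imwrite("pics/w2.png",im)
E
```

```text
y -53.84 x 524.41 z 99.4 F(slide) [ 0.02 -0.61  0.56] M [ 0.07 -0.01  0.04] op 0.0400 gf 0.0 t 18.30
```

View pics/w2.png

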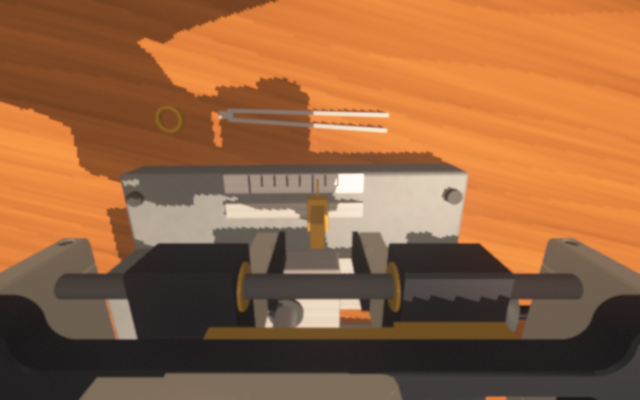

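The tab is centred between the fingers at (317,220), and the lip reads about 53. I'll go down and close.

Request:
apply_moves(deltas=[{"fingers": 40, "delta_pos": [0, 0, 15], "angular": [0, 0, 0]}, {"fingers": 40, "delta_pos": [0, 0, 30], "angular": [0, 0, 0]}, {"fingers": 40, "delta_pos": [0, 0, 37], "angular": [0, 0, 0]}, {"fingers": 40, "delta_pos": [0, 0, 37], "angular": [0, 0, 0]}, {"fingers": 20, "delta_pos": [0, 0, 37], "angular": [0, 0, 0]}, {"fingers": 14, "delta_pos": [0, 0, 37], "angular": [0, 0, 0]}, {"fingers": 5, "delta_pos": [0, 0, 37], "angular": [0, 0, 0]}, {"fingers": 5, "delta_pos": [0, 0, 37], "angular": [0, 0, 0]}, {"fingers": 5, "delta_pos": [0, 0, 37], "angular": [0, 0, 0]}])

```text
clock: 19.25
tool_pos: [0.5223, 0.072, 0.063]
orientation: [-180.0, 0.0, -166.2]
force: [0.1, -0.4, 2.0]
opening: 0.0098
gripper_force: 30.0
```

```bash
python3 - <<'E'
from h import *
st();T=tool();np.save("T3.npy",T);im=ctrl.snapshot("wrist")[:,:,::-1]
cv2.imwrite("pics/w3.png",im);cv2.imwrite("pics/w3c.png",cv2.resize(im[150:250,210:390],(792,440),interpolation=cv2.INTER_CUBIC))
E
```

```text
y -53.73 x 524.51 z 63.0 F(slide) [-0.03 -0.39  1.98] M [-0.11  0.15  0.06] op 0.0098 gf 30.0 t 19.25
```

View pics/w3c.png

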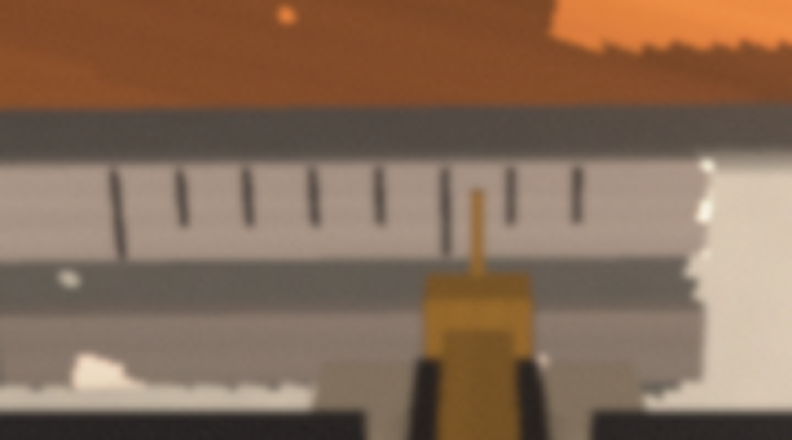

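Gripped on the 10 mm tab. The ticks are at 117 (0), 181 (10), 247 (20) and 444.5 (50), and the lip is at 477, close to the optical axis, so it reads about 54.9. The target is 16.25, so I move about -38.6 mm.

Request:
apply_moves(deltas=[{"fingers": 5, "delta_pos": [0, -2, 0], "angular": [0, 0, 0]}, {"fingers": 5, "delta_pos": [0, -7, 0], "angular": [0, 0, 0]}, {"fingers": 5, "delta_pos": [0, -12, 0], "angular": [0, 0, 0]}, {"fingers": 5, "delta_pos": [0, -18, 0], "angular": [0, 0, 0]}, {"fingers": 5, "delta_pos": [0, -24, 0], "angular": [0, 0, 0]}, {"fingers": 5, "delta_pos": [0, -30, 0], "angular": [0, 0, 0]}, {"fingers": 5, "delta_pos": [0, -35, 0], "angular": [0, 0, 0]}, {"fingers": 5, "delta_pos": [0, -38, 0], "angular": [0, 0, 0]}, {"fingers": 5, "delta_pos": [0, -38.6, 0], "angular": [0, 0, 0]}, {"fingers": 5, "delta_pos": [0, -38.6, 0], "angular": [0, 0, 0]}])

```text
clock: 20.3
tool_pos: [0.5319, 0.0341, 0.0629]
orientation: [-180.0, 0.1, -166.3]
force: [1.0, -0.1, 4.9]
opening: 0.0098
gripper_force: 30.0
```

Request:
apply_moves(deltas=[{"fingers": 5, "delta_pos": [0, 0, 0], "angular": [0, 0, 0]}, {"fingers": 5, "delta_pos": [0, 0, 0], "angular": [0, 0, 0]}])

```text
clock: 20.5
tool_pos: [0.5318, 0.0341, 0.0629]
orientation: [-180.0, 0.1, -166.3]
force: [1.1, -1.1, 5.3]
opening: 0.0097
gripper_force: 30.0
```

```bash
python3 - <<'E'
from h import *
st();T=tool();np.save("T4.npy",T);im=ctrl.snapshot("wrist")[:,:,::-1]
c=cv2.resize(im[180:225,270:410],(784,252),interpolation=cv2.INTER_CUBIC)
p=cv2.imread("pics/w2.png")[165:210,210:350]
p=cv2.resize(p,(784,252),interpolation=cv2.INTER_CUBIC)
cv2.imwrite("pics/w4.png",im);cv2.imwrite("pics/w4c.png",np.vstack([c,p]))
E
```

```text
y -92.79 x 524.79 z 62.9 F(slide) [ 0.82 -1.31  5.3 ] M [-0.52 -0.25  0.1 ] op 0.0097 gf 30.0 t 20.50
```

View pics/w4c.png

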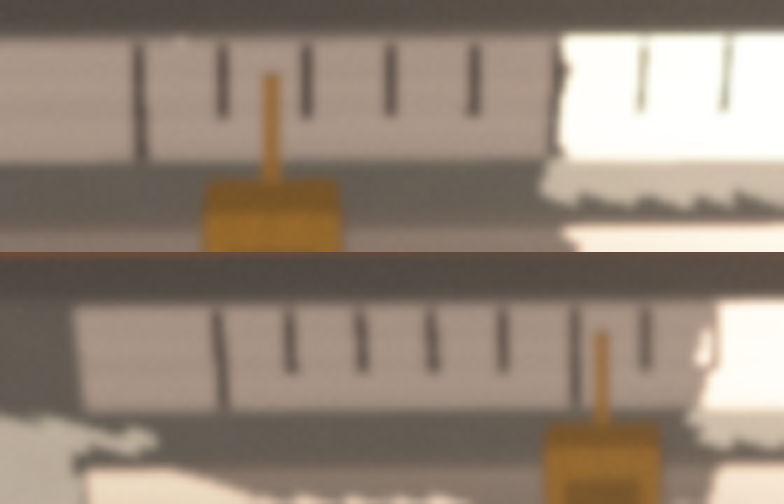

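The top crop has ticks at 139 (0), 223 (10) and 307 (20), with the lip at 271.5. That reads 15.8, and the lip is on the optical axis. It needs about +0.45 mm.

Request:
apply_moves(deltas=[{"fingers": 5, "delta_pos": [0, 0.5, 0], "angular": [0, 0, 0]}, {"fingers": 5, "delta_pos": [0, 1, 0], "angular": [0, 0, 0]}, {"fingers": 5, "delta_pos": [0, 1, 0], "angular": [0, 0, 0]}])

```text
clock: 20.85
tool_pos: [0.5316, 0.0353, 0.0629]
orientation: [-180.0, 0.1, -166.2]
force: [0.2, -1.5, 4.8]
opening: 0.0099
gripper_force: 30.0
```

```bash
cat >> h.py <<'E'
def lipread(im,r0=188,r1=193):
    # subpixel dark ticks / orange lip in the tick rows, wrist picture
    a=im[r0:r1,270:410].astype(float).mean(0); return a
E
python3 - <<'E'
from h import *
st()
new=ctrl.snapshot("wrist")[:,:,::-1]; cv2.imwrite("pics/w5.png",new); old=cv2.imread("pics/w4.png")
for im in(old,new):
    a=im[194:199,275:340].astype(float).mean(0)
    sat=a[:,2]-a[:,0]; s=np.clip(sat-np.median(sat)-15,0,None); lip=(s*np.arange(65)).sum()/s.sum()+275
    g=im[189:192,275:340].astype(float).mean(axis=(0,2)); d=np.clip(np.median(g)-g-15,0,None)
    pk=[]
    for c in (19,34.5,49.5):
        i=np.arange(65); 
        k0=max(range(int(c)-4,int(c)+5),key=lambda k:d[k]); w=slice(k0-2,k0+3); pk.append((d[w]*i[w]).sum()/d[w].sum()+275)
    print("lip",lip.round(2),"ticks",np.round(pk,2),"reading",((lip-pk[0])/(pk[2]-pk[0])*20).round(2))
E
```

```text
y -91.65 x 524.82 z 62.9 F(slide) [-0.17 -1.52  4.84] M [-0.45 -0.21  0.09] op 0.0099 gf 30.0 t 20.85
lip 318.02 ticks [294.21 309.21 324.22] reading 15.87
lip 318.01 ticks [292.58 307.63 322.63] reading 16.93
```

Request:
apply_moves(deltas=[{"fingers": 5, "delta_pos": [0, -0.3, 0], "angular": [0, 0, 0]}, {"fingers": 5, "delta_pos": [0, -0.6, 0], "angular": [0, 0, 0]}, {"fingers": 5, "delta_pos": [0, -0.6, 0], "angular": [0, 0, 0]}, {"fingers": 5, "delta_pos": [0, -0.6, 0], "angular": [0, 0, 0]}])

```text
clock: 21.3
tool_pos: [0.5317, 0.035, 0.0629]
orientation: [180.0, 0.1, -166.2]
force: [-0.4, 1.6, 5.4]
opening: 0.0101
gripper_force: 30.0
```

Request:
apply_moves(deltas=[{"fingers": 14, "delta_pos": [0, 0, 0], "angular": [0, 0, 0]}, {"fingers": 25, "delta_pos": [0, 0, 0], "angular": [0, 0, 0]}, {"fingers": 35, "delta_pos": [0, 0, 0], "angular": [0, 0, 0]}, {"fingers": 35, "delta_pos": [0, 0, 0], "angular": [0, 0, 0]}])

```text
clock: 21.7
tool_pos: [0.5308, 0.0347, 0.0622]
orientation: [-180.0, -0.0, -166.3]
force: [0.1, 0.0, 0.6]
opening: 0.0321
gripper_force: 0.0
```

```bash
python3 - <<'E'
from h import *
st()
im=ctrl.snapshot("wrist")[:,:,::-1]; cv2.imwrite("pics/w6.png",im)
a=im[194:199,275:340].astype(float).mean(0)
sat=a[:,2]-a[:,0]; s=np.clip(sat-np.median(sat)-15,0,None); lip=(s*np.arange(65)).sum()/s.sum()+275
g=im[189:192,275:340].astype(float).mean(axis=(0,2)); d=np.clip(np.median(g)-g-15,0,None)
pk=[]
for c in (18.5,33.5,48.5):
    i=np.arange(65);k0=max(range(int(c)-4,int(c)+5),key=lambda k:d[k]); w=slice(k0-2,k0+3); pk.append((d[w]*i[w]).sum()/d[w].sum()+275)
print("lip",lip.round(2),"ticks",np.round(pk,2),"reading",((lip-pk[0])/(pk[2]-pk[0])*20).round(2))
E
```

```text
y -92.01 x 523.96 z 62.2 F(slide) [ 0.15 -0.01  0.56] M [-0.   -0.04 -0.03] op 0.0321 gf 0.0 t 21.70
lip 318.01 ticks [292.96 308.04 323.28] reading 16.53
```

Request:
apply_moves(deltas=[{"fingers": 35, "delta_pos": [0, 0, -10], "angular": [0, 0, 0]}, {"fingers": 35, "delta_pos": [0, 0, -30], "angular": [0, 0, 0]}, {"fingers": 35, "delta_pos": [0, 0, -60], "angular": [0, 0, 0]}, {"fingers": 35, "delta_pos": [0, 0, -90], "angular": [0, 0, 0]}, {"fingers": 35, "delta_pos": [0, 0, -120], "angular": [0, 0, 0]}, {"fingers": 35, "delta_pos": [0, 0, -150], "angular": [0, 0, 0]}, {"fingers": 35, "delta_pos": [0, 0, -170], "angular": [0, 0, 0]}, {"fingers": 35, "delta_pos": [0, 0, -170], "angular": [0, 0, 0]}, {"fingers": 35, "delta_pos": [0, 0, -170], "angular": [0, 0, 0]}])

```text
clock: 22.65
tool_pos: [0.5311, 0.035, 0.2333]
orientation: [180.0, 0.1, -166.3]
force: [0.2, -0.2, -1.0]
opening: 0.0346
gripper_force: 0.0
```

```bash
python3 - <<'E'
from h import *
st();T=tool();np.save("T7.npy",T);im=ctrl.snapshot("wrist")[:,:,::-1]
cv2.imwrite("pics/w7.png",im);cv2.imwrite("pics/w7c.png",cv2.resize(im[110:250,230:420],(760,560),interpolation=cv2.INTER_CUBIC))
E
```

```text
y -91.81 x 524.24 z 233.3 F(slide) [ 0.15 -0.27 -0.95] M [-0.02  0.01  0.01] op 0.0346 gf 0.0 t 22.65
```

View pics/w7c.png

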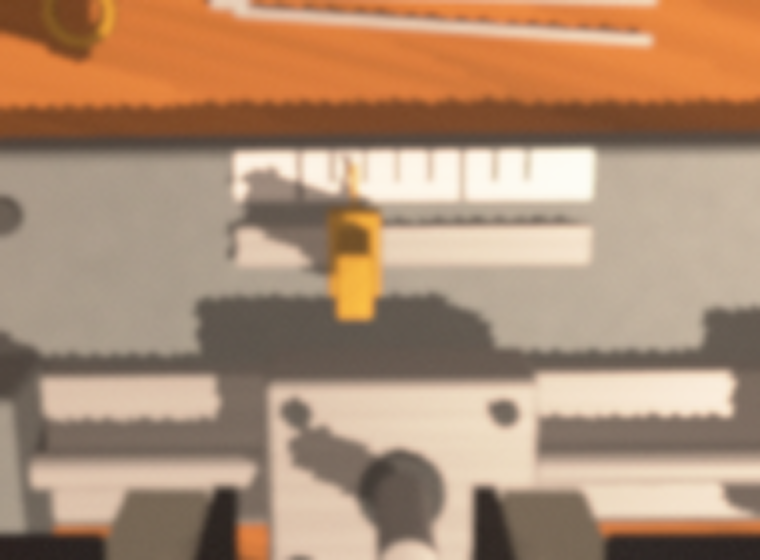

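The lip is at 353 between the 0 tick (299) and the 50 tick (463), so it reads about 16.5. The carriage stands free and the gripper is clear, so I'm handing in.

```bash
python3 -c "
from plant import ctrl
print(ctrl.close_job())"
```

```text
the job is handed in; nothing more can be done
None
```

I measured the carriage's free play at about 16.3 mm (15.6 to 16.9 mm, depending on which way I approached the ends), set the rider to about 16.5, left the carriage free near mid-play, and handed the job in; no verdict came back.

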